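# Run a fingertip along the paint pots to shut their lids

### The arm

A 6-joint arm with a two-finger parallel gripper is mounted at the origin on the work surface. World frame = base frame: x ahead of the robot, y to its left, z up, the work surface at z = 0. Lengths are in m, angles in rad, forces in N, time in s.
With the tool pointing down it reaches from about 0.35 to 0.975 m from the base axis. Payload 4.9 kg.
Tool frame: the origin (TCP) lies at the very end of the fingers, on their centre line; the grasp point (between the pads) lies 19 mm behind it; z points along the fingers, x is the direction in which the jaws open and shut, and the axes are right-handed (so a half turn about z gives the same grasp; the last joint's range is limited). The gripper opens to 85 mm and grips with 20 to 120 N. Pads are 22 mm wide; open, the fingers measure 114 mm over their backs; the gripper's body (76 mm by 85 mm) begins 54 mm behind the grasp point. The pads swing forward as they close: fully open they stand 13 mm farther back than shut.
Start: joints at [-1.386, 0.053, 1.613, -0, 1.476, -0.119], TCP at [0.187, -0.596, 0.231] pointing down, gripper open.
Joint ranges: [-3.01, 3.01], [-1.01, 2.22], [0.06, 2.58], [-1.02, 4.17], [0.09, 2.62], [-3.14, 3.14]. Speed limits (rad/s): [2.57, 2.57, 3.14, 3.14, 3.14, 3.14].

### API

Orientations are given as a rotation vector (axis times angle).
In Python, from station import readout, viewer, ctrl, nets gives the robot as it stands. The module is installed in compiled form; this text tells all that it offers.
- The arm moves only by the tool step_arm, never from a script. Its argument "moves" is a list that holds one entry, the list of rows, each a list of 4 numbers: the shift along the world's x, y, z in cm, then the turn about the world's z in rad. In form: [[[dx, dy, dz, yaw], ...]]. A call has 1 to 10 rows; each row shifts and turns the commanded pose from where the row before left it; what a row does not reach is not made up. A row lasts 1/12 s, in which the tool goes at most 41.7 mm and 7.16 degrees, less where a joint would pass 70% of its speed; a pose out of reach is approached as far as the arm can. A call is refused whole if a number of a shift passes 4.17 or a number of a turn 0.125, either way. A call with a gripper value outside its range is refused whole. "grip" is the closure, from 0 (fully open) to 1 (shut), set as the call begins (left out, the last holds). The fingers move at their own pace and stop on an object; "squeeze" is the grip in N (left out, the last holds). Time passes only in rows, so rows that do not move let the fingers close. It gives the time, the measured TCP pose, the force and the opening at its end, in the units of the state.
- readout.get_obs(): the state, without advancing time (a new reading comes with each control period).
- viewer.get_image(name): name is "scene" or "top" or "wrist"; returns the picture (384x512x3 uint8, blue, green, red); there is no depth.
- viewer.calibration(name): a dict with "camera_matrix" (3x3 intrinsics, pixels), "R" (3x3) and "t" (3): a world point X has camera coordinates R X + t. Camera axes: x right, y down, z forward; pixel columns grow to the right and rows downward; lengths in m; the calibration is good to about 2 mm. A picture is of the moment at which its call begins: read the wrist's pose just before it. calibration takes no time and is no camera call; for the wrist camera it gives the pose at the moment of the call.
- ctrl.finish_job(): hands the job in, once; it reports no verdict.
Trained networks look in the newest picture that a camera, given by its name, has taken for a name from the list of things; names that differ only in an ending like _2 or _b are one class to them, and where a whole thing is asked for, a point or a joint stands for the part that bears it (a point fixed in the world has none). Each returns a list of dicts, best first, with "confidence" (0 to 1); they miss things now and then, are a little off and sometimes report something else, mostly with a low value. They report only what shows in the picture. A call takes as long as a camera call. They do not tell look-alikes from the thing itself.
- nets.masks_of(camera, thing): "region" (384x512 bool, what is visible of it) and "box" ([left, top, right, bottom] in pixels, round what is visible of it).
- nets.pinpoint(camera, thing): "at" ([column, row] in pixels: a listed point, or the origin of a listed thing).
The state is a dict: "t": time; "q": joint angles; "dq": joint speeds; "effort": joint torques, N m; "tool_pos": TCP position; "tool_rot": TCP orientation; "contact_force": force on the tool from outside, world axes, zero at the start; "wrist_torque": the same for the moment, N m; "opening": finger opening in m.
Only numpy, scipy, OpenCV 4.12 (cv2) and the standard library are available. Lean on these libraries where they do the work, as an engineer would, in place of code of your own. Each camera call takes 0.05 s, during which the arm holds its last target. There are 200 camera calls.

### The job

The five coloured lids on the strip of paint pots stand ajar. With closed fingertips, lightly stroke along the top of the row in one pass from the yellow end to the green end, pressing each lid down flat in turn and staying close over the row until the green one is shut, then move away. Do not press hard, bend any lid back, or pinch or lift the strip, and leave the things around it where they are.

Things in the scene. Friction and masses are not known exactly. Their poses are not given: they have to be found in the camera images.
- cradle: wooden cradle, fixed to the table, 196 x 44 mm, 14 mm high at the long sides and 10 mm at the ends, that carries the strip of five paint pots. Origin at the centre of its underside on the table; its x axis runs along the row of pots from the yellow end to the green end, z up. It may stand at any yaw.
- row_first (a point): top of the dome of the yellow lid when that lid is shut, 41 mm above the table; same axes as the cradle. Each white pot is 27 mm across; pots stand 34 mm apart along x: yellow at -68 mm from the cradle's centre, orange -34, red 0, blue 34, green 68. Gaps between shut lids are about 4 mm.
- row_last (a point): top of the dome of the green lid when that lid is shut, 136 mm along x from row_first, same height
- strip (a joint): height of the whole strip of pots in its cradle, in m: 0 at rest; it lies on a rubber pad that gives up to 4 mm (reads -0.004) at about 5 N, rigid beyond; positive when the strip is lifted out
- lid0 (a joint): opening of the yellow lid, rad: 0 shut flat, starts ajar at 0.35 to 0.65, up to 1.6; stiff hinge (0.007 N m) that stays where it is left. All lids: plate 28 x 26 x 2.5 mm with a mid dome 4 mm above it; hinge on the pot's -x side, 14 mm before its centre, 6.5 mm below the dome's top; the +x edge rises, so a tip going to +x at shut-dome height rides up and shuts it, going to -x bends it back
- lid1 (a joint): opening of the orange lid, rad: 0 shut flat, starts ajar at 0.35 to 0.65, up to 1.6; stiff hinge (0.007 N m) that stays where it is left
- lid2 (a joint): opening of the red lid, rad: 0 shut flat, starts ajar at 0.35 to 0.65, up to 1.6; stiff hinge (0.007 N m) that stays where it is left
- lid3 (a joint): opening of the blue lid, rad: 0 shut flat, starts ajar at 0.35 to 0.65, up to 1.6; stiff hinge (0.007 N m) that stays where it is left
- lid4 (a joint): opening of the green lid, rad: 0 shut flat, starts ajar at 0.35 to 0.65, up to 1.6; stiff hinge (0.007 N m) that stays where it is left
- cup_a: one of two small white plastic cups, 60 mm across the mouth, 50 mm high, origin at the underside centre; bystander, loose
- cup_b: the other small white plastic cup, same size and origin; bystander, loose
- eraser: blue block eraser 55 x 24 x 14 mm, length along its x, origin at the underside centre; bystander, loose
- marker: orange marker pen with black cap, lying, 130 x 13 x 13 mm, length along its x, origin at the underside centre; bystander, loose
- ink_bottle: black ink bottle, 52 mm across, 110 mm high, origin at the underside centre; bystander, loose
- water_bottle: clear water bottle with green cap, 66 mm across, 200 mm high, origin at the underside centre; bystander, loose
- ink_box: green cardboard box of ink sticks, 60 x 120 x 35 mm, origin at the underside centre; bystander, loose
Things that resemble listed ones, but are neither listed nor needed, are in the scene too. Leave any purple look-alike of the cradle alone.

How it is judged:
By the outcome, as a careful person would: the job done as asked, in the order asked, and still so for the second after the job is handed in, with the robot touching nothing.
It also fails if it takes over 48 s, if anything falls off the work surface, if the arm or the gripper's body presses on something with over 40 N, if the wrist force passes 120 N, or if a joint passes its speed limit or range.

## Working session

There is one attempt and no reset: what is moved stays moved. The work goes in short steps, Python scripts to look and compute and a tool call to move; the robot and the scene stay as the last step left them, time stands still between calls to the robot, and variables do not carry over. Pictures are saved under pics/ and viewed, about 8 in all and at most 12, crops included, and the job is handed in when it is done.

Besides the shell and the picture viewer there is one more tool, called after ">>>" in YAML: its name, and indented under it one key for each argument. step_arm: Moves the arm, as the interface text tells. Its arguments: {"type":"object","properties":{"moves":{"type":"array","items":{"type":"array","items":{"type":"array","items":{"type":"number"}}}},"grip":{"type":"number"},"squeeze":{"type":"number"}},"required":["moves"]}

```bash
mkdir -p pics
python3 - <<'E'
from station import readout, viewer, nets
import cv2
o=readout.get_obs(); print(o['t'],o['tool_pos'],o['tool_rot'],o['opening'])
for c in ('top','scene'):
    cv2.imwrite(f'pics/{c}0.png',viewer.get_image(c))
    for n in ('cradle','row_first','row_last'):
        print(c,n,[(r['at'],round(r['confidence'],2)) for r in nets.pinpoint(c,n)][:4])
E
```

```text
0.0 [ 0.18683393 -0.59576573  0.23004828] [-2.53088196e+00  1.85888808e+00  2.39184590e-03] 0.08519802457368751
top cradle [([251.7, 194.8], 0.95), ([174.4, 256.8], 0.71)]
top row_first [([274.3, 180.2], 0.92), ([265.8, 150.2], 0.34)]
top row_last [([232.0, 201.7], 0.87), ([151.2, 269.5], 0.62)]
scene cradle [([249.7, 212.8], 0.78), ([343.5, 230.2], 0.66)]
scene row_first [([236.9, 193.3], 0.8), ([326.7, 218.9], 0.73), ([216.6, 131.5], 0.34)]
scene row_last [([369.1, 231.7], 0.84), ([269.8, 207.5], 0.56)]
```

View pics/top0.png

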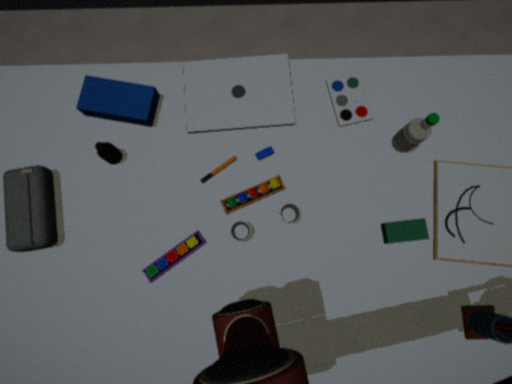

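View pics/scene0.png

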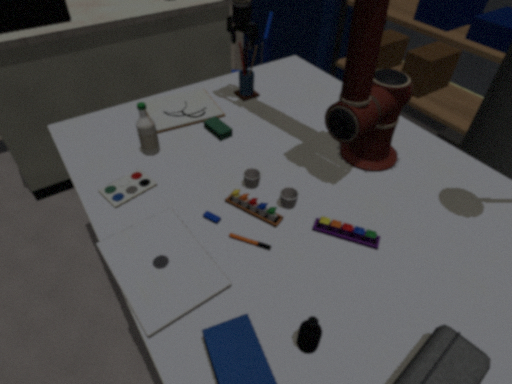

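The top view shows two look-alike strips: the wooden cradle at (252,195), with yellow at (275,183) and green at (231,203), and the purple one at (174,257). I choose the wooden one. Cups are near it at (241,231) and (290,213), the eraser at (264,153) and the marker at (218,169).

```bash
cat > h.py <<'E'
import numpy as np, cv2
from station import viewer
def onplane(c,px,z,cal=None):
    cal=cal or viewer.calibration(c); K,R,t=[np.array(cal[k]) for k in('camera_matrix','R','t')]
    d=R.T@np.linalg.solve(K,[*px,1.]); o=-R.T@t.ravel(); return o+d*(z-o[2])/d[2]
def project(c,X,cal=None):
    cal=cal or viewer.calibration(c)
    K,R,t=[np.array(cal[k]) for k in('camera_matrix','R','t')]
    p=(R@np.atleast_2d(X).T).T+t.ravel(); p=p@K.T; return p[:,:2]/p[:,2:]
E
python3 - <<'E'
from h import *
for c,n,p,z in [('top','cradle',(251.7,194.8),0),('top','rf',(274.3,180.2),.041),('top','rl',(232,201.7),.041),('scene','cradle',(249.7,212.8),0),('scene','rf',(236.9,193.3),.041),('scene','rl',(269.8,207.5),.041),('top','cupa',(241,231),.05),('top','cupb',(290,213),.05),('top','eraser',(264,153),.014),('top','marker',(218,169),.013)]:
    print(c,n,onplane(c,p,z).round(4))
im=cv2.imread('pics/top0.png')[135:255,190:330]
cv2.imwrite('pics/crop.png',cv2.resize(im,None,fx=5,fy=5,interpolation=cv2.INTER_CUBIC))
for c in('top','wrist'):
    k=viewer.calibration(c); print(-np.array(k['R']).T@np.array(k['t']).ravel(), k['camera_matrix'][0], np.array(k['R'])[2])
E
```

```text
top cradle [0.5298 0.0154 0.    ]
top rf [ 0.5647 -0.0522  0.041 ]
top rl [0.5038 0.0731 0.041 ]
scene cradle [0.5453 0.0172 0.    ]
scene rf [ 0.5545 -0.0439  0.041 ]
scene rl [0.5025 0.0636 0.041 ]
top cupa [0.4177 0.0481 0.05  ]
top cupb [ 0.4656 -0.0932  0.05  ]
top eraser [ 0.6564 -0.0254  0.014 ]
top marker [0.6097 0.116  0.013 ]
[0.34937486 0.01340531 1.04661148] [349.5826512    0.         252.44271627] [ 1.79763560e-01 -5.28787772e-04 -9.83709705e-01]
[ 0.26134897 -0.57267362  0.37414075] [304.54892147   0.         259.18402937] [-0.28966545 -0.09113682 -0.9527791 ]
```

View pics/crop.png

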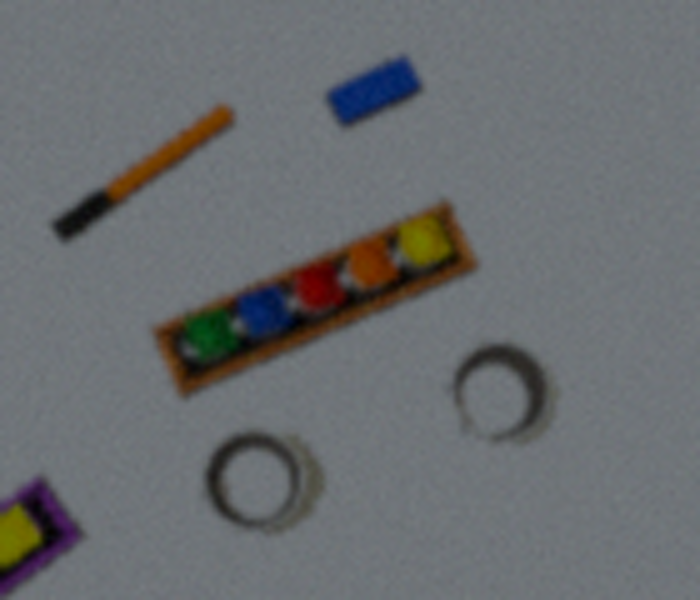

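The crop confirms the orange-brown wooden cradle, with yellow at the upper right, green at the lower left and all lids ajar. The neighbours are clear by at least 5 cm. I'll approach ahead of the yellow end, closing the fingers on the way.

>>> step_arm:
  moves:
    - [[2.5, 3.1, -0.4, 0.015], [2.5, 3.1, -0.4, 0.015], [2.5, 3.1, -0.4, 0.015], [2.5, 3.1, -0.4, 0.015], [2.5, 3.1, -0.4, 0.015], [2.5, 3.1, -0.4, 0.015], [2.5, 3.1, -0.4, 0.015], [2.5, 3.1, -0.4, 0.015], [2.5, 3.1, -0.4, 0.015], [2.5, 3.1, -0.4, 0.015]]
  grip: 1
  squeeze: 20

```text
t: 1.23
tool_pos: [0.4379, -0.2847, 0.1915]
tool_rot: [2.665, -1.664, 0.001]
contact_force: [1.2, -0.9, 0.4]
opening: 0.0
```

>>> step_arm:
  moves:
    - [[2.5, 3.1, -0.4, 0], [2.5, 3.1, -0.4, 0], [2.5, 3.1, -0.4, 0], [2.5, 3.1, -0.4, 0], [2.5, 3.1, -0.4, 0], [2.0, 2.5, -0.4, 0], [0, 0, 0, 0], [0, 0, 0, 0]]

```text
t: 1.9
tool_pos: [0.5824, -0.1049, 0.1669]
tool_rot: [2.666, -1.66, -0.001]
contact_force: [-0.4, -0.4, 0.7]
opening: -0.0001
```

Run:
```python
from h import *
from station import readout,nets
import json
o=readout.get_obs(); print(o['t'],o['tool_pos'],o['tool_rot'],o['contact_force'],o['opening'])
cal=viewer.calibration('wrist'); im=viewer.get_image('wrist')
json.dump({k:np.array(v).tolist() for k,v in cal.items()},open('cal1.json','w'))
for n,z in (('cradle',0),('row_first',.041),('row_last',.041)):
    print(n,[(r['at'],round(r['confidence'],2),onplane('wrist',r['at'],z,cal).round(4)) for r in nets.pinpoint('wrist',n)][:3])
cv2.imwrite('pics/w1.png',im)
```

```text
1.9 [ 0.58242566 -0.10490773  0.16685488] [ 2.66637934e+00 -1.66037590e+00 -1.23417866e-03] [-0.41123631 -0.39052981  0.7371476 ] -0.0001358478170103158
cradle [([138.7, 171.4], 0.65, array([0.5318, 0.0102, 0.    ]))]
row_first [([195.3, 185.0], 0.88, array([ 0.5585, -0.0512,  0.041 ]))]
row_last [([46.2, 180.5], 0.79, array([0.5025, 0.0725, 0.041 ]))]
```

View pics/w1.png

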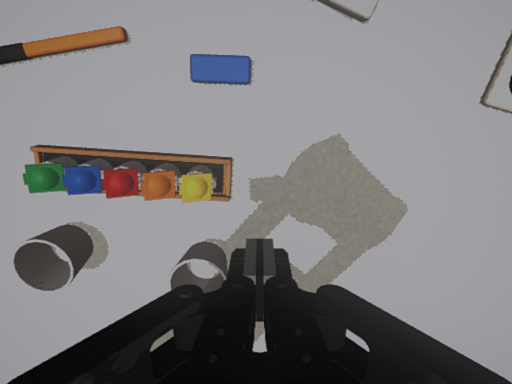

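The wrist view shows the wooden row with green at (44,178) and yellow at (197,187). The cradle's rear edge runs from (36,147) to (231,159), and a cup stands at (203,265) between the fingers and the row's near side. I'll fit the cradle outline and check it with an overlay.

Run:
```python
from h import *
import json
from scipy.optimize import least_squares
cal=json.load(open('cal1.json')); im=cv2.imread('pics/w1.png')
hsv=cv2.cvtColor(im,cv2.COLOR_BGR2HSV)
m=((hsv[...,0]>5)&(hsv[...,0]<20)&(hsv[...,1]>100)&(hsv[...,2]>60)).astype(np.uint8)
m[:135]=0;m[215:]=0;m[:,245:]=0
ys,xs=np.nonzero(m)
# upper (far) outer edge: per column topmost wood px ; right outer edge: per row rightmost
top=[(c,ys[xs==c].min()-.5) for c in range(45,225) if (xs==c).any()]
right=[(xs[ys==r].max()+.5,r) for r in range(164,194) if (ys==r).any()]
bot=[(c,ys[xs==c].max()+.5) for c in range(215,228) if (xs==c).any()]
def line(p): return cv2.fitLine(np.float32(p),cv2.DIST_HUBER,0,.01,.01).ravel()
def inter(a,b):
    s=np.linalg.solve(np.c_[a[:2],-b[:2]],b[2:]-a[2:]); return a[2:]+s[0]*a[:2]
L,Rr=line(top),line(right); print(L,Rr,bot)
c1=inter(L,Rr)
P=onplane('wrist',(60,L[3]+(60-L[2])*L[1]/L[0]),.014,cal); Q=onplane('wrist',(220,L[3]+(220-L[2])*L[1]/L[0]),.014,cal)
u=(P-Q)[:2]; u/=np.linalg.norm(u); yaw=np.arctan2(u[1],u[0])
# end face: top edge z .010
E1=onplane('wrist',(Rr[2],Rr[3]),.010,cal)[:2]
n=np.array([-u[1],u[0]]) # cradle y
side=np.sign((Q[:2]-[.531,.011])@n)
ctr=u*(E1@u+.098)+n*(Q[:2]@n-side*.022)
print('yaw',np.degrees(yaw),'ctr',ctr,'rf',ctr-.068*u,'rl',ctr+.068*u,'u',u)
loc=lambda a,b,z:np.r_[ctr+a*u+b*n,z]
big=cv2.resize(im[130:215,20:250],None,fx=3.4,fy=3.4,interpolation=cv2.INTER_CUBIC)
f=lambda X:tuple(np.int32((project('w',X,cal)[0]-[20,130]+.5)*3.4))
R=[(-.098,-.022),(.098,-.022),(.098,.022),(-.098,.022)]
for i in range(4): cv2.line(big,f(loc(*R[i],.014)),f(loc(*R[(i+1)%4],.014)),(255,255,0),1)
for k in range(5): cv2.circle(big,f(loc(-.068+.034*k,0,.041)),3,(255,255,255),1)
cv2.imwrite('pics/w1o.png',big)
for c in('top',):
    t=cv2.imread('pics/top0.png'); f2=lambda X:tuple(np.int32((project('top',X)[0]-[190,135]+.5)*5))
    b=cv2.resize(t[135:255,190:330],None,fx=5,fy=5)
    for i in range(4): cv2.line(b,f2(loc(*R[i],.014)),f2(loc(*R[(i+1)%4],.014)),(255,255,0),1)
    b=b[150:450]
cv2.imwrite('pics/o.png',np.vstack([big[:,:700],b]))
```

```text
[9.9757111e-01 6.9655843e-02 1.3450000e+02 1.5254445e+02] [ 4.4953525e-02 -9.9898911e-01  2.3020000e+02  1.7560001e+02] [(215, np.float64(199.5)), (216, np.float64(199.5)), (217, np.float64(199.5)), (218, np.float64(199.5)), (219, np.float64(199.5)), (220, np.float64(199.5)), (221, np.float64(200.5)), (222, np.float64(200.5)), (223, np.float64(200.5)), (224, np.float64(200.5)), (225, np.float64(200.5)), (226, np.float64(200.5)), (227, np.float64(200.5))]
yaw 112.10115830152652 ctr [0.53141523 0.01215383] rf [ 0.55699975 -0.0508496 ] rl [0.50583071 0.07515726] u [-0.37624299  0.92652102]
```

View pics/o.png

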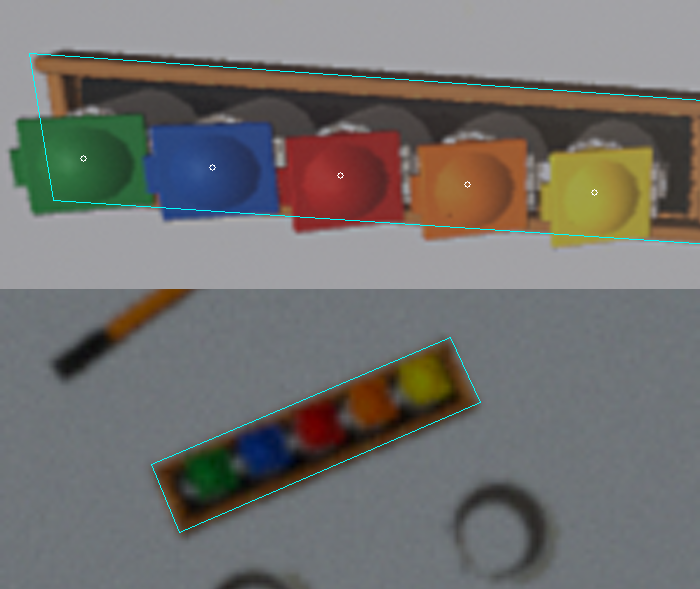

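The overlay matches to about 2–3 mm, with the yaw slightly uncertain. I'll take one more centred look by moving 9 cm along the row at safe height.

>>> step_arm:
  moves:
    - [[-1.2, 2.9, 0, 0], [-1.2, 2.9, 0, 0], [-1.2, 2.9, 0, 0], [0, 0, 0, 0], [0, 0, 0, 0], [0, 0, 0, 0]]

```text
t: 2.6
tool_pos: [0.5461, -0.0204, 0.1678]
tool_rot: [2.663, -1.666, 0.002]
contact_force: [-0.7, 0.4, 0.2]
opening: 0.0002
```

Run:
```python
from h import *
from station import readout,nets
from scipy.optimize import least_squares
import json
o=readout.get_obs(); print(o['t'],o['tool_pos'],o['contact_force'])
cal=viewer.calibration('wrist'); im=viewer.get_image('wrist')
json.dump({k:np.array(v).tolist() for k,v in cal.items()},open('cal2.json','w'))
for n,z in (('cradle',0),('row_first',.041),('row_last',.041)):
    print(n,[(r['at'],round(r['confidence'],2),onplane('wrist',r['at'],z,cal).round(4)) for r in nets.pinpoint('wrist',n)][:2])
cv2.imwrite('pics/w2.png',im)
ctr=np.array([.5314,.0122])
def outline(ctr,yaw):
    u=np.array([np.cos(yaw),np.sin(yaw)]);n=np.array([-u[1],u[0]])
    return np.array([project('w',np.r_[ctr+a*u+b*n,.014],cal)[0] for a,b in [(-.098,-.022),(.098,-.022),(.098,.022),(-.098,.022)]])
p=outline(ctr,np.radians(113)); print(p)
lo=np.int32(p.min(0)-15);lo=np.maximum(lo,0);hi=np.int32(p.max(0)+15)
c=im[lo[1]:hi[1],lo[0]:hi[0]];s=min(780/c.shape[1],590/c.shape[0]);s=float(s)
big=cv2.resize(c,None,fx=s,fy=s,interpolation=cv2.INTER_CUBIC)
cv2.polylines(big,[np.int32((p-lo+.5)*s)],True,(255,255,0),1)
print('lo',lo,'s',s); cv2.imwrite('pics/w2c.png',big)
```

```text
2.6 [ 0.54605523 -0.0204089   0.16775375] [-0.74011559  0.44593382  0.22831274]
cradle [([227.5, 175.8], 0.69, array([0.5322, 0.0097, 0.    ]))]
row_first [([298.1, 191.2], 0.6, array([ 0.5584, -0.0546,  0.041 ])), ([161.5, 51.1], 0.53, array([0.6145, 0.1005, 0.041 ]))]
row_last [([149.4, 184.2], 0.58, array([0.5047, 0.0715, 0.041 ]))]
[[323.05140523 162.06411706]
 [123.58952268 152.083211  ]
 [127.20406884 194.92561021]
 [318.17952879 204.02786731]]
lo [108 137] s 3.391304347826087
```

View pics/w2c.png

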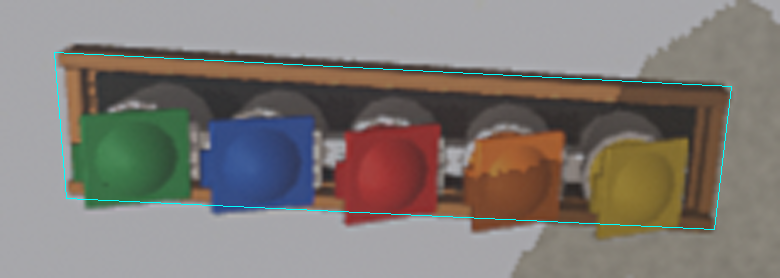

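The centred outline agrees to about 1 mm: centre (0.531, 0.012), yaw 113°. Now back to the start point and down, clear ahead of the yellow lid.

>>> step_arm:
  moves:
    - [[0.9, -2.25, 0, -0.02], [0.9, -2.25, 0, -0.03], [0.9, -2.25, 0, 0], [0, 0, -2.5, 0], [0, 0, -2.5, 0], [0, 0, -2.5, 0], [0, 0, -2.5, 0], [0, 0, 0, 0], [0, 0, 0, 0], [0, 0, 0, 0]]

```text
t: 3.63
tool_pos: [0.5739, -0.0874, 0.0687]
tool_rot: [-2.621, 1.731, -0.003]
contact_force: [0.5, -0.1, 0.3]
opening: -0.0001
```

>>> step_arm:
  moves:
    - [[0, 0, -1.5, 0], [0, 0, -1.0, 0], [0, 0, -0.4, 0], [0, 0, 0, 0], [0, 0, 0, 0], [0, 0, 0, 0]]

```text
t: 4.13
tool_pos: [0.5735, -0.087, 0.0392]
tool_rot: [-2.622, 1.731, -0.002]
contact_force: [0.5, 0.7, -0.5]
opening: 0.0001
```

>>> step_arm:
  moves:
    - [[-0.2, 0.46, 0, 0], [-0.2, 0.46, 0, 0], [-0.2, 0.46, 0, 0], [-0.2, 0.46, 0, 0], [-0.2, 0.46, 0, 0], [-0.2, 0.46, 0, 0], [-0.2, 0.46, 0, 0], [-0.2, 0.46, 0, 0]]

```text
t: 4.8
tool_pos: [0.5573, -0.0498, 0.0389]
tool_rot: [-2.622, 1.731, -0.002]
contact_force: [1.2, -1.6, 2.2]
opening: -0.0001
```

Run:
```python
from h import *
from station import readout
a=[]
for i in range(6):
    if i<1: im=viewer.get_image('wrist')
    else: viewer.get_image('top')
    o=readout.get_obs(); a.append(np.r_[o['tool_pos'],o['contact_force']])
print(np.mean(a,0).round(4),np.std(a,0).round(4))
cv2.imwrite('pics/w3.png',im)
```

```text
[ 0.557  -0.0492  0.0385  0.3982  1.8159  2.4914] [0.000e+00 2.000e-04 1.000e-04 8.893e-01 6.630e-01 4.657e-01]
```

View pics/w3.png

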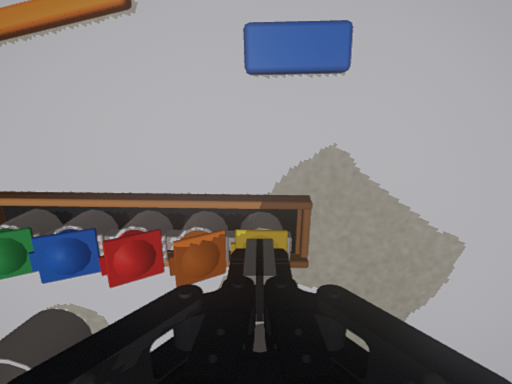

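The tip sits centred on the yellow lid at (262,240). The lid looks flat, and the force is about 2.5 N. I'll ease up 0.8 mm and continue.

>>> step_arm:
  moves:
    - [[-0.2, 0.46, 0.04, 0], [-0.2, 0.46, 0.04, 0], [-0.2, 0.46, 0, 0], [-0.2, 0.46, 0, 0], [-0.2, 0.46, 0, 0], [-0.2, 0.46, 0, 0], [-0.2, 0.46, 0, 0]]

```text
t: 5.68
tool_pos: [0.5429, -0.0174, 0.0393]
tool_rot: [-2.622, 1.731, -0.0]
contact_force: [0.9, -0.9, 1.8]
opening: -0.0002
```

>>> step_arm:
  moves:
    - [[-0.2, 0.46, 0, 0], [-0.2, 0.46, 0, 0], [-0.2, 0.46, 0, 0], [-0.2, 0.46, 0, 0], [-0.2, 0.46, 0, 0], [-0.2, 0.46, 0, 0], [-0.2, 0.46, 0, 0]]

```text
t: 6.27
tool_pos: [0.5289, 0.0148, 0.0393]
tool_rot: [-2.622, 1.731, -0.0]
contact_force: [0.3, -0.6, 2.0]
opening: -0.0003
```

Run:
```python
from h import *
from station import readout
a=[]
for i in range(6):
    if i<1: im=viewer.get_image('wrist')
    else: viewer.get_image('top')
    o=readout.get_obs(); a.append(np.r_[o['tool_pos'],o['contact_force']])
print(np.mean(a,0).round(4),np.std(a,0).round(4))
cv2.imwrite('pics/w4.png',im)
```

```text
[ 0.5287  0.0151  0.0391 -0.3308  1.2501  2.3385] [1.000e-04 3.000e-04 1.000e-04 7.449e-01 6.581e-01 4.214e-01]
```

View pics/w4.png

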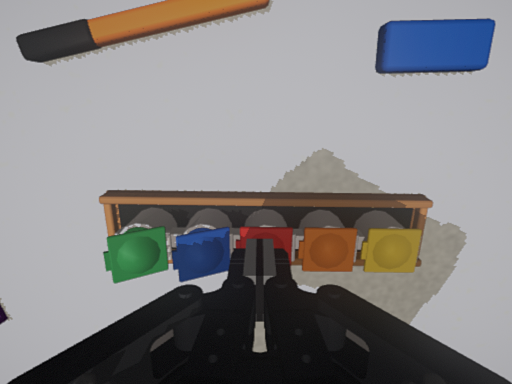

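Yellow (392,250) and orange (329,250) lie flat. The tip is centred on red (265,245), and blue and green are still ajar. Continuing.

>>> step_arm:
  moves:
    - [[-0.2, 0.46, 0, 0], [-0.2, 0.46, 0, 0], [-0.2, 0.46, 0, 0], [-0.2, 0.46, 0, 0], [-0.2, 0.46, 0, 0], [-0.2, 0.46, 0, 0], [-0.2, 0.46, 0, 0], [-0.2, 0.46, 0, 0], [-0.2, 0.46, 0, 0]]

```text
t: 7.32
tool_pos: [0.5105, 0.0565, 0.0389]
tool_rot: [-2.622, 1.731, 0.001]
contact_force: [-0.1, -0.6, 0.1]
opening: 0.0003
```

>>> step_arm:
  moves:
    - [[-0.2, 0.46, 0, 0], [-0.2, 0.46, 0, 0], [-0.2, 0.46, 0, 0], [-0.2, 0.46, 0, 0], [-0.2, 0.46, 0, 0], [-0.2, 0.46, 0, 0], [-0.2, 0.46, 0, 0], [-0.2, 0.46, 0, 0], [-0.2, 0.46, 0, 0], [0, 0, 0, 0]]

```text
t: 8.15
tool_pos: [0.492, 0.098, 0.0386]
tool_rot: [2.622, -1.73, -0.002]
contact_force: [-0.4, -0.1, 0.0]
opening: 0.0002
```

Run:
```python
from h import *
from station import readout
im=viewer.get_image('wrist'); o=readout.get_obs(); print(o['t'],o['tool_pos'],o['contact_force'])
cv2.imwrite('pics/w5.png',im)
```

```text
8.2 [0.49240133 0.09762947 0.03874982] [ 0.27375429 -0.21078002  0.38423889]
```

View pics/w5.png

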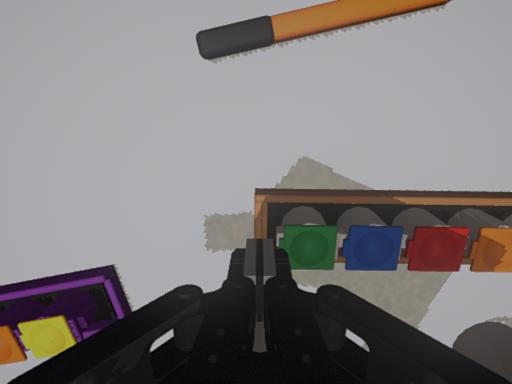

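Green (310,246), blue, red and orange all look flat, and the force is zero past the row. Now up and away, then check.

>>> step_arm:
  moves:
    - [[-0.1, 0.2, 1.0, 0], [0, 0, 2.0, 0], [0, 0, 3.0, 0], [0, 0, 3.0, 0], [0, 0, 3.0, 0], [1.0, -2.4, 0, 0], [1.0, -2.4, 0, 0], [1.0, -2.4, 0, 0], [0, 0, 0, 0], [0, 0, 0, 0]]

```text
t: 9.03
tool_pos: [0.5223, 0.0262, 0.1598]
tool_rot: [-2.619, 1.734, -0.0]
contact_force: [0.5, -0.3, 0.2]
opening: -0.0006
```

Run:
```python
from h import *
from station import readout
im=viewer.get_image('wrist'); o=readout.get_obs(); print(o['t'],o['tool_pos'],o['contact_force'])
t=viewer.get_image('top'); s=viewer.get_image('scene')
z=lambda a,k:cv2.resize(a,None,fx=k,fy=k,interpolation=cv2.INTER_CUBIC)
cv2.imwrite('pics/w6.png',np.vstack([z(im[130:230,80:340],3)[:,:780], cv2.resize(s[130:270,180:400],(390,248)) .repeat(1,0) if False else np.hstack([cv2.resize(s[175:245,190:310],(390,228)),cv2.resize(t[135:253,165:365],(390,228))])]))
d=np.abs(t.astype(int)-cv2.imread('pics/top0.png')).sum(2)[130:265,130:500]; print((d>120).sum())
```

```text
9.0833 [0.52193213 0.02698924 0.15952512] [-0.04955135  0.03906173  0.29718963]
7636
```

View pics/w6.png

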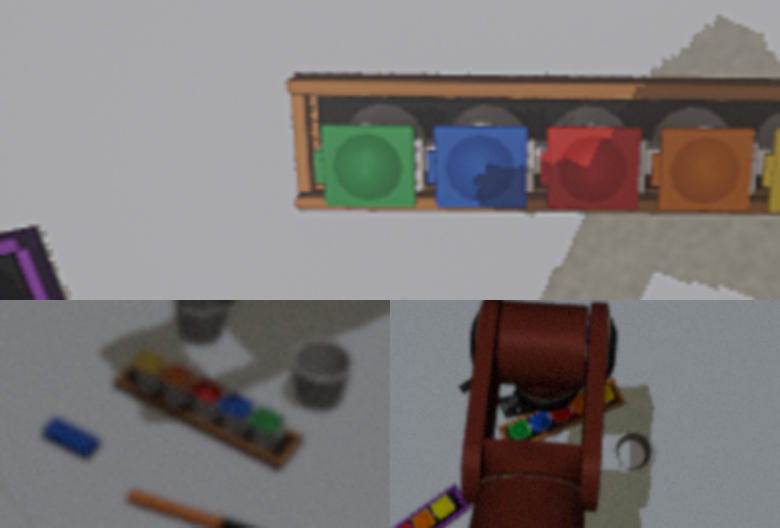

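Every lid now shows the same square outline with even gaps, and the scene view shows them level. The bystanders are in place. I'll move clear and hand in.

>>> step_arm:
  moves:
    - [[0, 0, 3.0, 0], [0, 0, 3.0, 0], [0, 0, 2.0, 0], [0, 0, 0, 0], [0, 0, 0, 0]]

```text
t: 9.6
tool_pos: [0.5225, 0.0279, 0.2408]
tool_rot: [-2.622, 1.728, -0.004]
contact_force: [-0.2, -0.3, -0.9]
opening: 0.0
```

```bash
python3 -c "
from station import ctrl,readout
o=readout.get_obs();print(o['t'],o['tool_pos'],o['contact_force'])
print(ctrl.finish_job())"
```

```text
9.6 [0.52250394 0.02794705 0.24082835] [-0.22335257 -0.34464957 -0.85154952]
the job is handed in; nothing more can be done
None
```

I stroked the row on the wooden cradle with closed fingertips in one pass from yellow to green, then lifted clear and handed the job in at 9.6 s. The pass stopped briefly over yellow and red for a picture. I found the cradle to within about 1 mm sideways. The tip ran 38.5–39.5 mm above the table, and the force readings stayed at about 2.5 N or less.

- **Lids:** the last close-up showed green, blue, red and orange flat, with even gaps. Yellow was mostly outside that view, but it was flat in the mid-pass picture and looked level in the final scene view.
- **Surroundings:** in the final pictures the eraser, marker, cups and purple look-alike were where they had been, as far as they showed. The ink bottle, water bottle and ink box are judged only by the arm's path staying clear of them.
- **Failed check:** comparing the top camera's pictures before and after told me nothing, because the arm and its shadow covered the row.

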